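# Tip the finished ornaments into their tub and snap the lid on

## Task

Lift the yellow sorting tray by its black upright grip, tip it over the blue tub so that all four painted ornaments slide into the tub, and set the empty tray back down flat on the table. Then put the white lid on the tub and press it down until it snaps fully home, level all round. Leave the other things on the table where they are.

Things in the scene. Friction and masses are not known exactly. Their poses are not given: they have to be found in the camera images.
- tub: Blue open-topped rectangular plastic tub, loose, 0.45 kg, upright on the table. Outside 108 (its x) x 150 (its y) x 92 mm high, walls 4 mm, floor 4 mm. Origin: centre of its underside; z up. In the middle of each wall an orange sprung clip, 24 mm long, 10 mm thick, sticks 5 mm into the mouth, its centre 5 mm below the rim; it gives way outwards.
- tub_rim (a point): Centre of the tub's mouth at rim height, (0, 0, 92) mm in the tub's frame. A lid let go here rests on the clips about 13 mm too high; some 10 to 16 N of downward push on its middle makes it snap home, its plate on the rim and the lid's origin then 72 mm above the tub's origin.
- lid: White rectangular lid, loose, 0.15 kg, on the table right way up. Plate 116 (its x) x 158 (its y) x 4 mm, its top 24 mm above the origin; below it a plug 20 mm deep, 95 x 137 mm at its widest, lower edge bevelled 6 mm at 45 degrees: 2.5 mm play all round in the tub's mouth. Fits either way round. Origin: centre of the plug's underside; z up.
- lid_bar (a point): Middle of the top of the lid's green grip bar, (0, 0, 56) mm in the lid's frame. The bar stands on the plate, 14 mm wide (lid's x), 64 mm long (lid's y), 32 mm high.
- tray: Yellow sorting tray, loose, 0.18 kg, 132 (its x) x 92 (its y) mm, floor 4 mm thick, walls 26 mm high and 4 mm thick on three sides, open at its -x end, where pieces slide out. Outside the +x wall stands a black grip plate 14 mm thick (x 66 to 80 mm), 50 mm wide, 92 mm high. Origin: centre of the tray's underside; z up. Slick: the ornaments slide from 16 to 24 degrees of tilt.
- tray_lip (a point): Middle of the open edge of the tray, on its floor: (-66, 0, 4) mm in the tray's frame
- tray_grip (a point): Point in the tray's black grip plate where it is best gripped across its 14 mm (fingers closing along the tray's x): (73, 0, 74) mm in the tray's frame, 18 mm below the plate's top
- tree: Green painted wooden cone tree, 34 mm across, 36 mm high, 30 g, standing in the tray. Origin: centre of its base
- bauble: Red painted barrel-shaped bauble, 34 mm across, 30 mm high, 30 g, in the tray. Origin: centre of its base
- bell: Brass-coloured bell, 34 mm across, 33 mm high, 30 g, in the tray. Origin: centre of its base
- snow: White painted tapered snow-drop ornament, 34 mm across, 30 mm high, 30 g, in the tray. Origin: centre of its base
- glue: White glue bottle with orange cap, 54 mm across, 160 mm high. Loose. Origin: centre of its underside. Not part of the job; leave it where it stands
- brush_pot: Green pot with three paint brushes, 80 mm across, 95 mm high, brush tips up to 215 mm high. Loose. Origin: centre of its underside. Not part of the job; leave it where it stands
- jar_red: Red paint jar with white cap, 56 mm across, 65 mm high. Loose. Origin: centre of its underside. Not part of the job; leave it where it stands
- jar_blue: Blue paint jar with white cap, 56 mm across, 65 mm high. Loose. Origin: centre of its underside. Not part of the job; leave it where it stands
- tape: Roll of yellow tape lying flat, 90 mm across, 35 mm high. Loose. Origin: centre of its underside. Not part of the job; leave it where it stands
- tissue_box: Striped tissue box, 100 (its x) x 180 (its y) x 60 mm high. Loose. Origin: centre of its underside. Not part of the job; leave it where it stands
- bucket: Yellow open paint bucket, 120 mm across, 100 mm high. Loose. Origin: centre of its underside. Not part of the job; leave it where it stands
Not all that is in view belongs to the job. Several things have the shape of the snow; the one meant has the colours described above.

How it is judged (in metres and radians):
On the way, in this order (a step that is already met when the one before it is completed fails the run):
1. the tray, with all four ornaments on it, is tipped with its open end over the tub (angle between tray's own z axis and vertical above 0.15 rad and horizontal distance between tray_lip and tub below 0.12 m and height (world z) of tray_lip above 0.08 m and distance between each of tree, bauble, bell, snow and tray below 0.1 m).
2. all four ornaments are in the tub (x of tree in the frame of tub between -0.055 and 0.055 m and y of tree in the frame of tub between -0.075 and 0.075 m and z of tree in the frame of tub between 0 and 0.088 m and x of bauble in the frame of tub between -0.055 and 0.055 m and y of bauble in the frame of tub between -0.075 and 0.075 m and z of bauble in the frame of tub between 0 and 0.088 m and x of bell in the frame of tub between -0.055 and 0.055 m and y of bell in the frame of tub between -0.075 and 0.075 m and z of bell in the frame of tub between 0 and 0.088 m and x of snow in the frame of tub between -0.055 and 0.055 m and y of snow in the frame of tub between -0.075 and 0.075 m and z of snow in the frame of tub between 0 and 0.088 m), for 0.2 s.
3. the empty tray is set down flat on the table and let go (angle between tray's own z axis and vertical below 0.08 rad and height (world z) of tray below 0.008 m and contact force between the fingers and tray below 0.2 N), for 0.2 s.
4. the lid is fully home while the robot is on it, pressing it (x of lid in the frame of tub between -0.006 and 0.006 m and y of lid in the frame of tub between -0.006 and 0.006 m and z of lid in the frame of tub below 0.0745 m and angle between the z axis of lid and the z axis of tub, either way round below 0.03 rad and angle between lid's own z axis and vertical below 0.1 rad and contact force between any of the fingers, the arm and lid above 1 N), for 0.05 s.
At the end, for the whole second after the job is handed in: All four ornaments lie inside the tub; the lid is fully home on it (origin within 74.5 mm above the tub's, within 6 mm of centred, level with the rim within 0.03 rad); the tub stands upright on the table; the tray lies flat on the table (within 0.08 rad); everything is at rest (all of step 2 and x of lid in the frame of tub between -0.006 and 0.006 m and y of lid in the frame of tub between -0.006 and 0.006 m and z of lid in the frame of tub below 0.0745 m and angle between the z axis of lid and the z axis of tub, either way round below 0.03 rad and angle between lid's own z axis and vertical below 0.1 rad and angle between tray's own z axis and vertical below 0.08 rad and height (world z) of each of tray, tub below 0.008 m and angle between tub's own z axis and vertical below 0.06 rad and linear speed of each of lid, tub, tray below 0.03 m/s); the robot touches nothing.
It fails at once if another thing on the table is pushed more than 30 mm (distance of any of glue, brush_pot, jar_red, jar_blue, tape, tissue_box, bucket from where it was at the start of the episode above 0.03 m).
It fails at once if another thing on the table is tipped over (angle between any of glue, brush_pot, jar_red, jar_blue, tape, tissue_box, bucket's own z axis and vertical above 0.35 rad).
It fails at once if the tub is knocked over (angle between tub's own z axis and vertical above 0.5 rad).
It also fails if it takes over 69 s, if anything falls off the work surface, if the arm or the gripper's body presses on something with over 40 N, if the wrist force passes 120 N, or if a joint passes its speed limit or range.

## Robot

A 7-joint arm with a two-finger parallel gripper is mounted at the origin on the work surface. World frame = base frame: x ahead of the robot, y to its left, z up, the work surface at z = 0. Lengths are in mm, angles in rad, forces in N, time in s.
With the tool pointing down it reaches from about 350 to 900 mm from the base axis. Payload 7.2 kg.
Tool frame: the origin (TCP) lies on the centre line of the jaws, within the pads' length; the fingertips stand 25 mm ahead of it and the grasp point (between the pads) lies 6 mm ahead of it (tip_reach is the distance from the TCP to the fingertips, in mm); z points along the fingers, y is the direction in which the jaws open and shut (so a half turn about z gives the same grasp; the last joint's range is limited). The gripper opens to 85 mm and grips with 20 to 120 N. Pads are 22 mm wide; open, the fingers measure 114 mm over their backs; the gripper's body (76 mm by 85 mm) begins 54 mm behind the grasp point. The pads swing forward as they close: fully open they stand 13 mm farther back than shut.
Start: joints at [-1.331, 0.411, -0.013, 1.596, 0.006, 1.134, -0.082], TCP at [189.361, 595.626, 256.297] pointing down, gripper open.
Joint ranges: [-2.95, 2.95], [-0.29, 1.99], [-1.47, 1.44], [0.14, 2.54], [-1.03, 4.17], [0.13, 1.85], [-2.86, 2.86]. Speed limits (rad/s): [2.39, 2.39, 3.01, 3.01, 3.14, 3.14, 3.14].

## Interface

Orientations are given as a unit quaternion [x, y, z, w].
In Python, from rig import state, snapshot, close_job, tip_reach gives the robot as it stands.
- The arm moves only by the tool drive_tool, never from a script. Its argument "commands" is a list of rows, each a list of 7 numbers: the turn, a rotation vector about the tool's x, y, z in degrees, then the shift along the tool's x, y, z in cm, then the opening, from -1 (shut) to 1 (fully open). A call has exactly 8 rows; each row shifts and turns the commanded pose from where the row before left it, along the tool's axes as they then stand; what a row does not reach is not made up. A row lasts 1/8 s, in which the tool goes at most 62.5 mm and 10.7 degrees, less where a joint would pass 70% of its speed; a pose out of reach is approached as far as the arm can. A call is refused whole if a number of a shift passes 6.25 or a number of a turn 10.7, either way. A call with a gripper value outside its range is refused whole. The fingers move at their own pace and stop on an object; "newtons" is the grip in N (left out, the last holds). Time passes only in rows, so rows that do not move let the fingers close, or fill a call up. It gives the time, the measured TCP pose, the force and the opening at its end, in the units of the state.
- state(): the state, without advancing time (a new reading comes with each control period).
- snapshot(name): name is "side" or "top" or "wrist"; returns a dict with "pixels" (384x512x3 uint8, red, green, blue), "camera_matrix" (3x3 intrinsics, pixels), "R" (3x3) and "t" (3): a world point X has camera coordinates R X + t. Camera axes: x right, y down, z forward; pixel columns grow to the right and rows downward; lengths in mm; the calibration is good to about 2 mm. A picture is of the moment at which its call begins. There is no depth.
- close_job(): hands the job in, once; it reports no verdict.
The state is a dict: "clock": time; "joint_positions": joint angles; "joint_velocities": joint speeds; "tau": joint torques, N m; "eef_pos": TCP position; "tcp_rot": TCP orientation; "wrist_force": force on the tool from outside, world axes, zero at the start; "ft_torque": the same for the moment, N m; "grip_width": finger opening in mm.
Only numpy, scipy, OpenCV 4.12 (cv2) and the standard library are available. Lean on these libraries where they do the work, as an engineer would, in place of code of your own. Each camera call takes 0.05 s, during which the arm holds its last target. There are 200 camera calls.

## Working session

There is one attempt and no reset: what is moved stays moved. The work goes in short steps, Python scripts to look and compute and a tool call to move; the robot and the scene stay as the last step left them, time stands still between calls to the robot, and variables do not carry over. Pictures are saved under pics/ and viewed, about 8 in all and at most 12, crops included, and the job is handed in when it is done.

Besides the shell and the picture viewer there is one more tool, called by a JSON object that holds its "api" and its "payload", one argument or row to a line. drive_tool: Moves the arm, as the interface text tells. Its arguments: {"type":"object","properties":{"commands":{"type":"array","items":{"type":"array","items":{"type":"number"}}},"newtons":{"type":"number"}},"required":["commands"]}

```bash
mkdir -p pics; ls; python3 - <<'E'
from rig import state,snapshot,tip_reach
import cv2,numpy as np,pickle
print(state()); print(tip_reach)
d={}
for n in("top","side","wrist"):
    s=snapshot(n); d[n]=s; cv2.imwrite(f"pics/{n}0.png",s["pixels"][:,:,::-1]); print(n,s["camera_matrix"],s["R"],s["t"])
pickle.dump(d,open("s0.pkl","wb"))
E
```

```text
pics
{'clock': 0.0, 'joint_positions': array([-1.33119227,  0.41190013, -0.01271749,  1.59702298,  0.00560703,
        1.13432248, -0.08219909]), 'joint_velocities': array([ 0.00153306,  0.00030066, -0.00040209, -0.00107237,  0.0011205 ,
        0.00085783,  0.0016419 ]), 'tau': array([-2.78739017e-04, -6.00632429e+01,  6.82271216e-01, -2.99414706e+01,
        1.37664474e-02,  1.05143117e-02,  1.21407322e-06]), 'eef_pos': array([189.25291272, 595.18346649, 255.46150317]), 'tcp_rot': array([ 1.53278628e-01,  9.88182680e-01, -8.06024257e-04, -6.48150763e-05]), 'wrist_force': array([ 0.06336073, -0.50133307,  0.10666   ]), 'ft_torque': array([0.00161908, 0.03126567, 0.01791835]), 'grip_width': 85.64448561280773}
25.0
top [[359.65110321   0.         255.02869524]
 [  0.         359.65110321 195.40214901]
 [  0.           0.           1.        ]] [[-4.06784863e-03 -9.99685169e-01  2.47591400e-02]
 [-9.83221286e-01 -5.17033287e-04 -1.82416104e-01]
 [ 1.82371475e-01 -2.50857546e-02 -9.82909635e-01]] [ -10.82026664  577.76585572 1084.87998323]
side [[497.19252894   0.         261.88637892]
 [  0.         497.19252894 178.50070378]
 [  0.           0.           1.        ]] [[-0.99785943 -0.06495924  0.00753995]
 [-0.04545075  0.60600343 -0.7941625 ]
 [ 0.04701896 -0.79280524 -0.60765868]] [ 578.9469637   110.49154045 1330.32035098]
wrist [[308.73418425   0.         258.13950036]
 [  0.         308.73418425 189.10920953]
 [  0.           0.           1.        ]] [[ 3.02649789e-01  9.53101708e-01 -4.90112775e-04]
 [ 9.03596819e-01 -2.86766260e-01  3.18241890e-01]
 [ 3.03176341e-01 -9.67587051e-02 -9.48009419e-01]] [-625.08679313  -41.84731443  379.60328301]
```

View pics/top0.png

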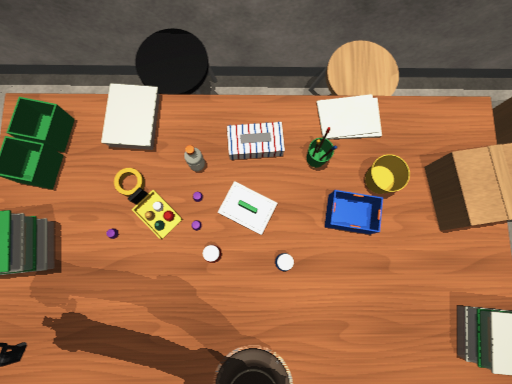

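View pics/side0.png

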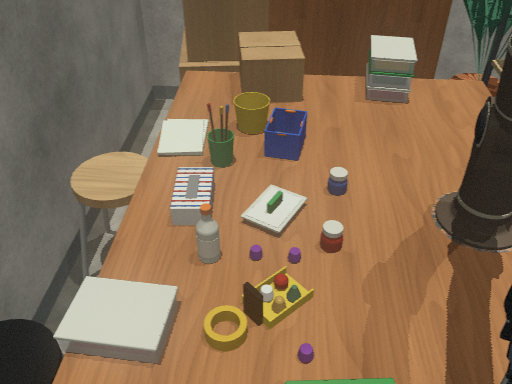

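The top view shows the tray at (157,214), with the four ornaments in it: white (157,206), red (168,216), brass (150,215) and green (159,226). Its black grip is at (137,196). The lid is at (247,207) and the tub at (354,212).

Things that could be mistaken for the targets:
- **Snow:** purple drops at (197,196), (196,225) and (112,233) share its shape. The white one in the tray at (157,206) is the one meant.
- **Tub:** the green bins at (35,140) and the yellow bucket at (388,175). I choose the blue tub.
- **Lid:** white papers and boxes at (130,115) and (350,117). I choose the white plate with the green bar at (247,207).
- **Tray:** the yellow tape at (128,181).

```bash
cat > h.py <<'E'
import cv2,numpy as np
def ray(s,p,z):
    K,R,t=[np.array(s[k]) for k in("camera_matrix","R","t")]
    C=-R.T@t; d=R.T@np.linalg.solve(K,[p[0],p[1],1.]); return C+d*(z-C[2])/d[2]
def proj(s,X):
    c=s["R"]@np.array(X,float)+s["t"]; c=s["camera_matrix"]@c; return c[:2]/c[2]
def blob(s,lo,hi,box):
    x0,y0,x1,y1=box; hsv=cv2.cvtColor(s["pixels"],cv2.COLOR_RGB2HSV)
    m=np.zeros(hsv.shape[:2],np.uint8); m[y0:y1,x0:x1]=cv2.inRange(hsv,np.array(lo),np.array(hi))[y0:y1,x0:x1]
    c,_=cv2.findContours(m,cv2.RETR_EXTERNAL,cv2.CHAIN_APPROX_NONE); return max(c,key=cv2.contourArea)
def wrect(s,c,z):
    p=np.array([ray(s,q[0],z)[:2] for q in c],np.float32); return cv2.minAreaRect(p)
E
python3 - <<'E'
import pickle,cv2,numpy as np
from h import *
d=pickle.load(open("s0.pkl","rb")); s=d["top"]
for n,lo,hi,b,z in [("tub",(105,120,40),(130,255,255),(315,180,395,245),92),("lid",(0,0,170),(179,60,255),(212,175,285,240),24),("bar",(40,100,40),(80,255,255),(225,190,270,225),56),("tray",(22,120,100),(35,255,255),(130,192,190,245),26),("grip",(0,0,0),(179,255,45),(120,185,150,207),92)]:
    c=blob(s,lo,hi,b); print(n,cv2.contourArea(c),[np.round(v,1) for v in wrect(s,c,z)])
    r=cv2.boxPoints(cv2.minAreaRect(c)); print("  px",r.round(0).tolist())
    if n=="tray": print(cv2.boxPoints(wrect(s,c,26)).round())
im=s["pixels"][130:260,90:410,::-1]; cv2.imwrite("pics/crop.png",cv2.resize(im,None,fx=2.5,fy=2.5,interpolation=cv2.INTER_CUBIC))
E
```

```text
tub 1866.5 [array([ 520.5, -311.3]), array([165.8, 118.6]), np.float64(80.8)]
  px [[324.0, 227.0], [329.0, 189.0], [384.0, 197.0], [378.0, 235.0]]
lid 1688.5 [array([544. ,  13.1]), array([159.6, 116.1]), np.float64(63.0)]
  px [[217.0, 212.0], [233.0, 180.0], [277.0, 203.0], [261.0, 235.0]]
bar 68.0 [array([542.8,  12.4]), array([61.9, 14.1]), np.float64(63.1)]
  px [[238.0, 204.0], [240.0, 200.0], [257.0, 209.0], [255.0, 213.0]]
tray 1190.0 [array([521.9, 301.7]), array([137.3,  92.3]), np.float64(45.0)]
  px [[131.0, 209.0], [153.0, 189.0], [182.0, 219.0], [161.0, 240.0]]
[[441. 286.]
 [506. 220.]
 [603. 318.]
 [538. 383.]]
grip 139.5 [array([570.1, 345.4]), array([30.9, 49.9]), np.float64(47.3)]
  px [[128.0, 198.0], [140.0, 186.0], [147.0, 193.0], [135.0, 205.0]]
```

View pics/crop.png

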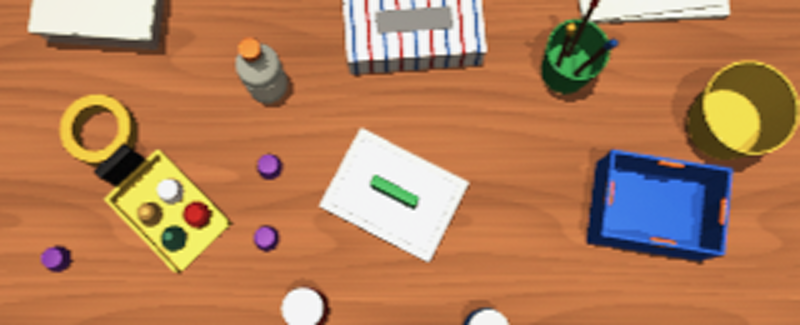

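The close crop confirms the choice: the white snow, red bauble, brass bell and green tree sit in the yellow tray, and the purple drops are decoys. The tape lies right behind the black grip, but it's lower than the fingertips will go. Next I'll write a small planner that gives the shift and turn numbers.

```bash
cat > plan.py <<'E'
import numpy as np
from scipy.spatial.transform import Rotation as Rn
from rig import state
def down(az):  # tool z down, tool y at azimuth az (deg)
    a=np.radians(az); y=np.array([np.cos(a),np.sin(a),0]); z=np.array([0,0,-1.]); return Rn.from_matrix(np.c_[np.cross(y,z),y,z])
def plan(pos,R,n,start=None):
    s=state(); p,R0=start or (s["eef_pos"],Rn.from_quat(s["tcp_rot"]))
    step=(R0.inv()*R).as_rotvec()/n; d=(np.array(pos,float)-p)/n; Rk=R0
    for k in range(n):
        print(np.round(np.r_[np.degrees(step),Rk.inv().apply(d)/10],2).tolist()); Rk=Rk*Rn.from_rotvec(step)
E
python3 - <<'E'
from plan import *; from h import *; import pickle
d=pickle.load(open("s0.pkl","rb")); s=d["wrist"]; st=state(); R0=Rn.from_quat(st["tcp_rot"])
C=-s["R"].T@s["t"]; print("cam in tool",R0.inv().apply(C-st["eef_pos"]),"axes",R0.inv().apply(s["R"]).round(2))
print(-d["top"]["R"].T@d["top"]["t"])
plan([574,352,200],down(45),8)
for n,p,z in [("glue",(197,168),0),("pot",(320,160),0),("bucket",(388,180),50),("tape",(128,181),35),("jarr",(211,253),65),("jarb",(286,262),65)]: print(n,ray(d["top"],p,z).round())
E
```

```text
cam in tool [  81.38166015    0.43138473 -117.23179011] axes [[ 0.    1.   -0.  ]
 [-0.95  0.   -0.32]
 [-0.32  0.    0.95]]
[ 370.17650959   16.69689713 1172.00068498]
[-0.01, 0.0, 3.42, -5.5, -1.44, 0.7]
[-0.01, 0.0, 3.42, -5.58, -1.11, 0.7]
[-0.01, 0.0, 3.42, -5.64, -0.77, 0.7]
[-0.01, 0.0, 3.42, -5.67, -0.44, 0.7]
[-0.01, 0.0, 3.42, -5.69, -0.1, 0.7]
[-0.01, 0.0, 3.42, -5.68, 0.24, 0.7]
[-0.01, 0.0, 3.42, -5.66, 0.58, 0.7]
[-0.01, 0.0, 3.42, -5.62, 0.92, 0.7]
glue [681. 181.   0.]
pot [ 710. -234.    0.]
bucket [ 629. -442.   50.]
tape [628. 396.  35.]
jarr [398. 123.  65.]
jarb [ 370. -105.   65.]
```

{"api": "drive_tool", "payload": {
  "commands": [
    [0,0,3.4,-5.5,-1.45,0.7,1],
    [0,0,3.4,-5.6,-1.1,0.7,1],
    [0,0,3.4,-5.65,-0.75,0.7,1],
    [0,0,3.4,-5.65,-0.45,0.7,1],
    [0,0,3.4,-5.7,-0.1,0.7,1],
    [0,0,3.4,-5.7,0.25,0.7,1],
    [0,0,3.4,-5.65,0.6,0.7,1],
    [0,0,3.4,-5.6,0.9,0.7,1]
  ]
}}

```text
clock: 1.15
eef_pos: [575.8, 352.0, 199.8]
tcp_rot: [0.382, 0.924, -0.0, -0.0]
wrist_force: [0.3, 0.6, -0.4]
grip_width: 85.7
```

```bash
python3 - <<'E'
from rig import *; from h import *; import pickle
print(state()["eef_pos"],state()["joint_positions"])
s=snapshot("wrist"); pickle.dump(s,open("w1.pkl","wb")); im=s["pixels"][:,:,::-1].copy()
cv2.imwrite("pics/w1.png",im)
E
```

```text
[575.84006147 352.01497895 199.83486826] [-0.75664179  0.54613482  0.20360386  1.53620757 -0.12004738  1.07179424
  0.26232647]
```

View pics/w1.png

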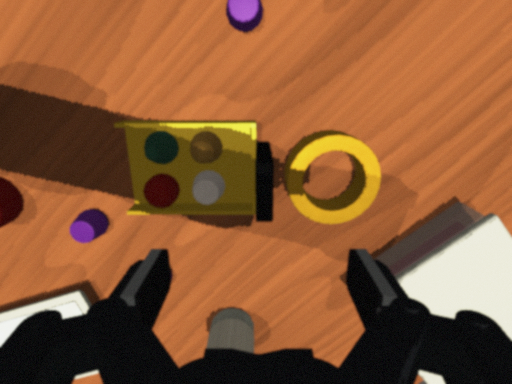

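The wrist view shows the black plate at columns 256–272, rows 141–221, well between the open fingers. The tape is clear to its right.

```bash
python3 - <<'E'
from h import *; from plan import *; import pickle
s=pickle.load(open("w1.pkl","rb"))
c=blob(s,(0,0,0),(179,255,45),(245,130,285,235)); print(cv2.boundingRect(c),cv2.minAreaRect(c)); r=wrect(s,c,92); print("plate",r)
st=state(); R0=Rn.from_quat(st["tcp_rot"])
g=np.r_[r[0],80]; print("in tool",R0.inv().apply(g-st["eef_pos"]))
hsv=cv2.cvtColor(s["pixels"],cv2.COLOR_RGB2HSV); print(hsv[180,250:280].tolist())
c=blob(s,(22,100,60),(35,255,255),(110,115,262,220)); print("tray px",cv2.minAreaRect(c), wrect(s,c,26))
E
```

```text
(256, 142, 19, 79) ((265.0, 181.0), (78.0, 18.0), 90.0)
plate ((571.9896240234375, 364.3025817871094), (13.536933898925781, 62.28852462768555), 44.96188735961914)
in tool [ 22.69472903   6.68427875 118.6593449 ]
[[23, 208, 93], [23, 203, 93], [22, 203, 93], [23, 206, 93], [22, 201, 80], [22, 209, 56], [28, 128, 32], [0, 0, 0], [80, 77, 10], [130, 255, 3], [150, 170, 3], [90, 128, 4], [160, 191, 4], [84, 142, 9], [146, 179, 10], [115, 170, 9], [90, 32, 8], [150, 43, 6], [90, 153, 5], [156, 142, 9], [114, 182, 7], [53, 128, 8], [15, 142, 18], [12, 150, 39], [10, 170, 57], [10, 169, 65], [12, 164, 67], [10, 169, 65], [11, 176, 71], [11, 178, 86]]
tray px ((185.5, 167.0), (92.0, 141.0), 90.0) ((525.64404296875, 308.0419921875), (130.9619903564453, 92.257080078125), 45.08420944213867)
```

The plate and the tray agree: they are 72.6 mm apart along the axis (73 nominal), with the azimuth at 45°. The grasp TCP is (577, 360, 80).

{"api": "drive_tool", "payload": {
  "commands": [
    [0,0,0,0.25,0.35,2,1],
    [0,0,0,0.25,0.3,2,1],
    [0,0,0,0,0,2.5,1],
    [0,0,0,0,0,3,1],
    [0,0,0,0,0,2.5,1],
    [0,0,0,0,0,0,-1],
    [0,0,0,0,0,0,-1],
    [0,0,0,0,0,0,-1]
  ],
  "newtons": 60
}}

```text
clock: 2.2
eef_pos: [576.0, 362.0, 81.6]
tcp_rot: [0.381, 0.925, 0.001, 0.0]
wrist_force: [0.4, -0.4, 0.0]
grip_width: 32.3
```

{"api": "drive_tool", "payload": {
  "commands": [
    [0,0,0,0,0,0,-1],
    [0,0,0,0,0,0,-1],
    [0,0,0,0,0,-1,-1],
    [0,0,0,0,0,-2,-1],
    [0,0,0,0,0,-3,-1],
    [0,0,0,0,0,-3,-1],
    [0,0,0,0,0,-3,-1],
    [0,0,0,0,0,-2,-1]
  ],
  "newtons": 60
}}

```text
clock: 3.2
eef_pos: [576.3, 361.4, 223.6]
tcp_rot: [0.381, 0.924, 0.001, 0.001]
wrist_force: [-0.1, -0.7, -3.8]
grip_width: 13.3
```

```bash
python3 - <<'E'
from plan import *
st=state(); print(st["eef_pos"],st["grip_width"],st["wrist_force"]); plan([450,-60,330],down(81),8)
E
```

```text
[576.2680499  361.43119797 223.56914775] 13.284395751031179 [-0.13647619 -0.6800661  -3.76189005]
[0.02, 0.01, -4.48, -2.6, -4.84, -1.34]
[0.02, 0.01, -4.48, -2.21, -5.03, -1.34]
[0.02, 0.01, -4.48, -1.81, -5.19, -1.34]
[0.02, 0.01, -4.48, -1.4, -5.32, -1.34]
[0.02, 0.01, -4.48, -0.98, -5.41, -1.34]
[0.02, 0.01, -4.48, -0.55, -5.47, -1.34]
[0.02, 0.01, -4.48, -0.12, -5.5, -1.33]
[0.02, 0.01, -4.48, 0.31, -5.49, -1.33]
```

The tray is held: 13.3 mm opening and about 3.8 N of weight. Next I'll measure the tub by its orange clips and plan the transport.

```bash
cat >> plan.py <<'E'
def pour(tub,az,ly,lz,th):  # TCP pose with the lip at tub-y ly, world height lz, tilt th (deg)
    a=np.radians(az); x=np.array([np.cos(a),np.sin(a),0]); up=np.array([0,0,1.]); ty=np.cross(up,x)
    q=Rn.from_rotvec(-np.radians(th)*ty); lip=np.r_[tub,lz]+ly*x*[1,1,0]
    return lip+q.apply(139*x+76*up), q*down(az)
E
python3 - <<'E'
from plan import *; from h import *; import pickle
s=pickle.load(open("s0.pkl","rb"))["top"]; hsv=cv2.cvtColor(s["pixels"],cv2.COLOR_RGB2HSV)
m=cv2.inRange(hsv,np.array((3,110,120)),np.array((16,255,255))); k=np.zeros_like(m); k[190:234,329:383]=m[190:234,329:383]
n,l,st,c=cv2.connectedComponentsWithStats(k)
for i in range(1,n):
    if st[i,4]>3: print(c[i].round(1),st[i,4],ray(s,c[i],88).round(1))
E
```

```text
[330.2 191.1] 12 [ 585.  -243.5   88. ]
[358.8 191.3] 73 [ 584.4 -332.3   88. ]
[357.9 195.3] 15 [ 571.7 -328.9   88. ]
[378.5 213.8] 19 [ 514.2 -389.1   88. ]
[381.  225.1] 45 [ 479.5 -394.5   88. ]
[355.1 225.8] 12 [ 477.6 -314.9   88. ]
[338.5 231.7] 81 [ 459.7 -263.2   88. ]
```

The clips put the tub centre at about (524.5, -321) with its long axis at azimuth 81.5°. The opposite and end clips agree within 2 mm.

```bash
python3 - <<'E'
from plan import *
p,R=pour([524.5,-321],81.5,40,130,0); print(p); plan(p,R,16)
E
```

```text
[ 550.95788459 -143.96616046  206.        ]
[0.01, 0.01, -2.27, -2.12, -2.35, 0.1]
[0.01, 0.01, -2.27, -2.02, -2.43, 0.1]
[0.01, 0.01, -2.27, -1.92, -2.51, 0.1]
[0.01, 0.01, -2.27, -1.82, -2.59, 0.1]
[0.01, 0.01, -2.27, -1.72, -2.66, 0.1]
[0.01, 0.01, -2.27, -1.61, -2.72, 0.1]
[0.01, 0.01, -2.27, -1.5, -2.78, 0.11]
[0.01, 0.01, -2.27, -1.39, -2.84, 0.11]
[0.01, 0.01, -2.27, -1.28, -2.89, 0.11]
[0.01, 0.01, -2.27, -1.16, -2.94, 0.11]
[0.01, 0.01, -2.27, -1.04, -2.99, 0.11]
[0.01, 0.01, -2.27, -0.92, -3.02, 0.11]
[0.01, 0.01, -2.27, -0.8, -3.06, 0.11]
[0.01, 0.01, -2.27, -0.68, -3.09, 0.11]
[0.01, 0.01, -2.27, -0.56, -3.11, 0.11]
[0.01, 0.01, -2.27, -0.43, -3.13, 0.11]
```

{"api": "drive_tool", "payload": {
  "commands": [
    [0,0,-1,-0.7,-0.8,0,-1],
    [0,0,-2,-1.4,-1.6,0,-1],
    [0,0,-2.3,-1.95,-2.45,0,-1],
    [0,0,-2.3,-1.85,-2.55,0,-1],
    [0,0,-2.3,-1.75,-2.6,0,-1],
    [0,0,-2.3,-1.65,-2.7,0,-1],
    [0,0,-2.3,-1.55,-2.75,0,-1],
    [0,0,-2.3,-1.45,-2.8,0,-1]
  ]
}}

```text
clock: 4.2
eef_pos: [562.2, 138.7, 219.6]
tcp_rot: [0.242, 0.97, -0.0, -0.0]
wrist_force: [-0.2, 0.1, -2.8]
grip_width: 13.3
```

{"api": "drive_tool", "payload": {
  "commands": [
    [0,0,-2.3,-1.3,-2.85,0,-1],
    [0,0,-2.3,-1.2,-2.9,0,-1],
    [0,0,-2.3,-1.1,-2.95,0,-1],
    [0,0,-2.3,-1,-3,0,-1],
    [0,0,-2.3,-0.9,-3,0,-1],
    [0,0,-2.3,-0.75,-3,0,-1],
    [0,0,-1.5,-0.4,-1.6,0,-1],
    [0,0,-1,-0.2,-0.8,0,-1]
  ]
}}

```text
clock: 5.2
eef_pos: [552.8, -73.5, 219.8]
tcp_rot: [0.103, 0.995, -0.0, -0.001]
wrist_force: [0.6, 0.9, -2.8]
grip_width: 13.6
```

```bash
python3 - <<'E'
from plan import *; from rig import snapshot; import cv2
print(state()["joint_positions"])
p,R=pour([524.5,-321],81.5,40,125,0); print(p); plan(p,R,8)
s=snapshot("top"); cv2.imwrite("pics/t2.png",cv2.resize(s["pixels"][100:280,200:440,::-1],None,fx=3,fy=3))
E
```

```text
[-0.1193026   0.33286591  0.20832469  1.81654183 -0.07987785  1.00155009
  1.4861421 ]
[ 550.95788459 -143.96616046  201.        ]
[-0.0, -0.01, -0.41, -0.16, -0.87, 0.23]
[-0.0, -0.01, -0.41, -0.15, -0.87, 0.23]
[-0.0, -0.01, -0.41, -0.15, -0.87, 0.23]
[-0.0, -0.01, -0.41, -0.14, -0.87, 0.23]
[-0.0, -0.01, -0.41, -0.13, -0.87, 0.23]
[-0.0, -0.01, -0.41, -0.13, -0.87, 0.23]
[-0.0, -0.01, -0.41, -0.12, -0.87, 0.23]
[-0.0, -0.01, -0.41, -0.11, -0.87, 0.23]
```

View pics/t2.png

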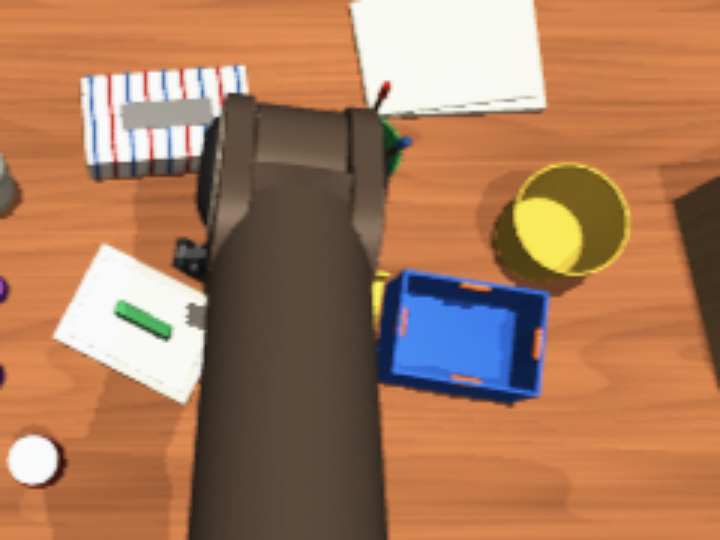

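Arm over the tray; tub clear with the tray edge at (380,290) coming in. Continue to the pouring position.

{"api": "drive_tool", "payload": {
  "commands": [
    [0,0,-0.4,-0.15,-0.5,0.15,-1],
    [0,0,-0.4,-0.15,-0.9,0.25,-1],
    [0,0,-0.5,-0.15,-1.1,0.3,-1],
    [0,0,-0.5,-0.15,-1.2,0.3,-1],
    [0,0,-0.5,-0.15,-1.1,0.3,-1],
    [0,0,-0.4,-0.15,-1,0.25,-1],
    [0,0,-0.3,-0.1,-0.7,0.2,-1],
    [0,0,-0.2,-0.1,-0.4,0.15,-1]
  ]
}}

```text
clock: 6.25
eef_pos: [552.3, -142.2, 201.1]
tcp_rot: [0.075, 0.997, 0.0, -0.0]
wrist_force: [0.3, 0.9, -3.4]
grip_width: 13.4
```

```bash
python3 - <<'E'
from plan import *
s=state(); print(s["eef_pos"],Rn.from_quat(s["tcp_rot"]).as_matrix()[:,1]); st=(s["eef_pos"],Rn.from_quat(s["tcp_rot"]))
for th,lz in [(4,123),(8,121),(12,119),(16,117),(20,115),(24,114),(28,113),(32,112),(36,112),(40,112)]:
    q=pour([524.5,-321],81.5,40,lz,th); plan(*q,1,st); st=q
E
```

```text
[ 552.29448669 -142.15626693  201.11595313] [1.48602441e-01 9.88897019e-01 3.17530228e-05]
[-4.0, -0.01, -0.05, 0.1, -0.76, -0.74]
[-4.0, 0.0, -0.0, -0.0, -0.58, -0.75]
[-4.0, -0.0, -0.0, -0.0, -0.59, -0.75]
[-4.0, 0.0, 0.0, 0.0, -0.61, -0.76]
[-4.0, -0.0, 0.0, -0.0, -0.62, -0.76]
[-4.0, 0.0, 0.0, -0.0, -0.6, -0.86]
[-4.0, -0.0, -0.0, 0.0, -0.6, -0.86]
[-4.0, 0.0, 0.0, -0.0, -0.61, -0.86]
[-4.0, -0.0, -0.0, 0.0, -0.56, -0.95]
[-4.0, -0.0, -0.0, -0.0, -0.56, -0.95]
```

{"api": "drive_tool", "payload": {
  "commands": [
    [-4,0,0,0.1,-0.75,-0.75,-1],
    [-4,0,0,0,-0.6,-0.75,-1],
    [-4,0,0,0,-0.6,-0.75,-1],
    [-4,0,0,0,-0.6,-0.75,-1],
    [-4,0,0,0,-0.6,-0.75,-1],
    [-4,0,0,0,-0.6,-0.85,-1],
    [-4,0,0,0,-0.6,-0.85,-1],
    [-4,0,0,0,-0.6,-0.85,-1]
  ]
}}

```text
clock: 7.25
eef_pos: [542.2, -204.2, 250.4]
tcp_rot: [0.071, 0.958, 0.276, 0.021]
wrist_force: [0.3, 0.6, -2.8]
grip_width: 13.3
```

```bash
python3 - <<'E'
from plan import *; from rig import snapshot; import cv2
s=state();print(s["joint_positions"].round(2)); print(pour([524.5,-321],81.5,40,112,32)[0], Rn.from_quat(s["tcp_rot"]).as_matrix()[:,2])
s=snapshot("side"); cv2.imwrite("pics/s3.png",cv2.resize(s["pixels"][40:240,180:400,::-1],None,fx=3,fy=3))
E
```

```text
[ 0.46  0.48  0.13  1.63 -0.58  1.34  2.23]
[ 541.88309938 -204.68696614  250.11043304] [ 0.07933177  0.52539935 -0.84714933]
```

View pics/s3.png

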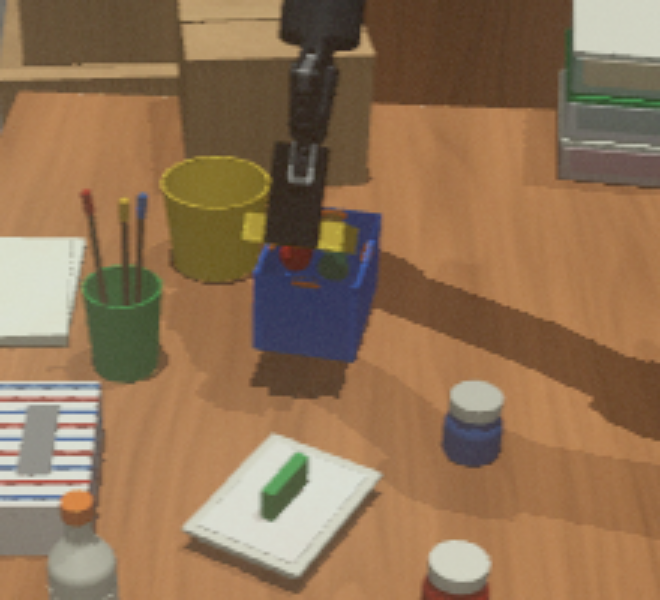

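The red ornament (295,255) and the green one (335,262) are dropping into the tub under the lip. I'll hold, then tip a little further.

{"api": "drive_tool", "payload": {
  "commands": [
    [0,0,0,0,0,0,-1],
    [0,0,0,0,0,0,-1],
    [-3,0,0,0,-0.45,-0.7,-1],
    [-3,0,0,0,-0.45,-0.7,-1],
    [0,0,0,0,0,0,-1],
    [0,0,0,0,0,0,-1],
    [0,0,0,0,0,0,-1],
    [0,0,0,0,0,0,-1]
  ]
}}

```text
clock: 8.3
eef_pos: [540.0, -218.2, 257.0]
tcp_rot: [0.07, 0.943, 0.324, 0.024]
wrist_force: [-0.5, 0.5, -1.2]
grip_width: 13.8
```

```bash
python3 - <<'E'
from plan import *; from h import *; from rig import snapshot
import cv2
print(state()["wrist_force"],state()["joint_positions"].round(2))
a=snapshot("side")["pixels"][40:240,180:400,::-1]; b=snapshot("top")["pixels"][150:280,300:440,::-1]
a=cv2.resize(a,(440,400)); b=cv2.resize(b,(360,400)); cv2.imwrite("pics/s4.png",np.hstack([a,b]))
E
```

```text
[-0.49343473  0.45541589 -1.18679146] [ 0.53  0.53  0.12  1.59 -0.64  1.43  2.29]
```

View pics/s4.png

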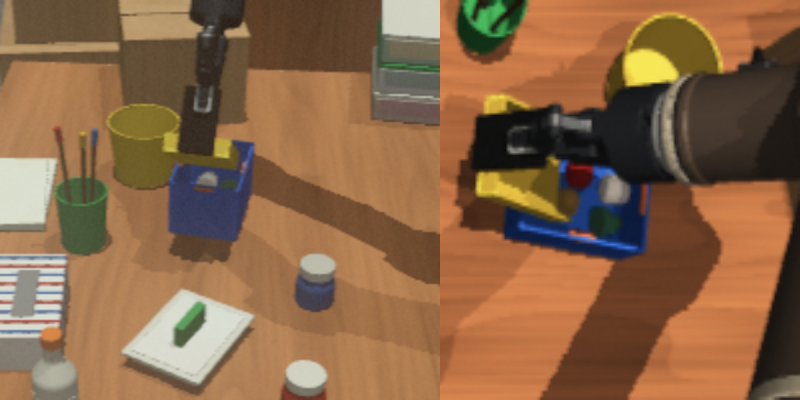

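Red, white and green are clearly in the tub, with brass at the lip. I'll raise and level the tray while backing off, then check.

```bash
python3 - <<'E'
from plan import *
s=state(); st=(s["eef_pos"],Rn.from_quat(s["tcp_rot"]))
for th,ly,lz in [(38,40,130),(38,50,145),(30,60,150),(22,70,155),(14,80,155),(6,90,155),(0,100,155),(0,110,155)]:
    q=pour([524.5,-321],81.5,ly,lz,th); plan(*q,1,st); st=q
E
```

```text
[-0.01, 0.01, 0.0, 0.0, 1.08, -1.52]
[0.0, 0.0, 0.0, 0.0, 1.71, -0.57]
[8.0, -0.0, 0.0, 0.0, 2.02, 2.23]
[8.0, 0.0, 0.0, -0.0, 2.04, 2.08]
[8.0, 0.0, -0.0, 0.0, 1.85, 2.38]
[8.0, 0.0, 0.0, -0.0, 1.89, 2.25]
[6.0, 0.0, 0.0, -0.0, 1.71, 1.6]
[0.0, 0.0, 0.0, 0.0, 1.0, 0.0]
```

{"api": "drive_tool", "payload": {
  "commands": [
    [0,0,0,0,1.1,-1.5,-1],
    [0,0,0,0,1.7,-0.6,-1],
    [8,0,0,0,2,2.2,-1],
    [8,0,0,0,2.05,2.1,-1],
    [8,0,0,0,1.85,2.4,-1],
    [8,0,0,0,1.9,2.25,-1],
    [6,0,0,0,1.7,1.6,-1],
    [0,0,0,0,1,0,-1]
  ]
}}

```text
clock: 9.4
eef_pos: [561.4, -70.3, 231.2]
tcp_rot: [0.071, 0.997, 0.001, -0.0]
wrist_force: [-0.1, -0.7, -1.6]
grip_width: 13.3
```

```bash
python3 - <<'E'
from plan import *; from h import *; from rig import snapshot
import cv2,pickle
s=state();print(s["eef_pos"],Rn.from_quat(s["tcp_rot"]).as_matrix()[:,2].round(3),s["joint_positions"].round(2),s["wrist_force"])
t=snapshot("top");w=snapshot("wrist"); pickle.dump((t,w),open("p5.pkl","wb"))
b=cv2.resize(t["pixels"][160:260,310:420,::-1],(440,400)); w=cv2.resize(w["pixels"][:,:,::-1],(360,400)); cv2.imwrite("pics/s5.png",np.hstack([b,w]))
plan([566,351,200],down(45),16)
E
```

```text
[561.36870331 -70.2660858  231.22589429] [-0.     0.002 -1.   ] [-0.08  0.33  0.16  1.78 -0.06  1.03  1.53] [-0.0968067  -0.73650248 -1.61625835]
[0.01, -0.0, 2.29, 0.36, 2.63, 0.21]
[0.01, -0.0, 2.29, 0.47, 2.61, 0.21]
[0.01, -0.0, 2.29, 0.57, 2.59, 0.2]
[0.01, -0.0, 2.29, 0.67, 2.57, 0.2]
[0.01, -0.0, 2.29, 0.78, 2.54, 0.2]
[0.01, -0.0, 2.29, 0.88, 2.5, 0.2]
[0.01, -0.0, 2.29, 0.98, 2.47, 0.2]
[0.01, -0.0, 2.29, 1.07, 2.43, 0.2]
[0.01, -0.0, 2.29, 1.17, 2.38, 0.2]
[0.01, -0.0, 2.29, 1.26, 2.33, 0.2]
[0.01, -0.0, 2.29, 1.35, 2.28, 0.2]
[0.01, -0.0, 2.29, 1.44, 2.23, 0.2]
[0.01, -0.0, 2.29, 1.53, 2.17, 0.2]
[0.01, -0.0, 2.29, 1.62, 2.1, 0.2]
[0.01, -0.0, 2.29, 1.7, 2.04, 0.2]
[0.01, -0.0, 2.29, 1.78, 1.97, 0.2]
```

View pics/s5.png

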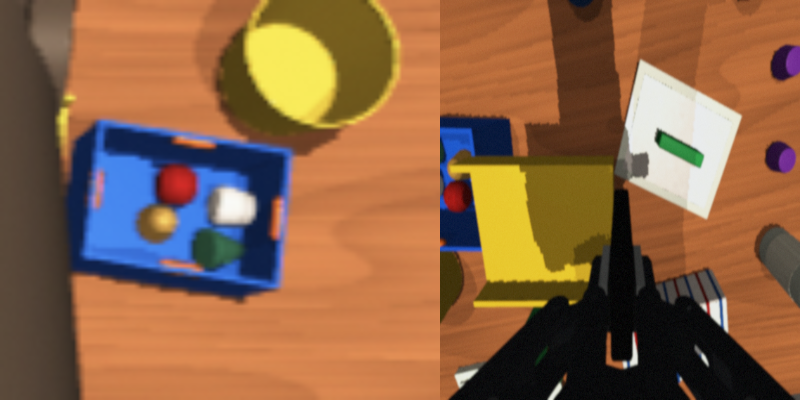

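All four ornaments lie in the tub: red (177,185), white (232,205), brass (157,222), green (215,248). The tray is empty, so I'll take it back to its old spot.

```bash
python3 - <<'E'
from plan import *; from h import *
import pickle
plan([566,351,180],down(45),8)
t,w=pickle.load(open("p5.pkl","rb")); hsv=cv2.cvtColor(t["pixels"],cv2.COLOR_RGB2HSV)
m=cv2.inRange(hsv,np.array((3,100,110)),np.array((16,255,255))); n,l,st,c=cv2.connectedComponentsWithStats(m)
for i in range(1,n):
    u,v=c[i]
    if 325<u<385 and 188<v<232 and st[i,4]<60: print(c[i].round(1),st[i].tolist(),ray(t,c[i],88).round(1))
c=blob(t,(105,100,20),(130,255,255),(325,185,395,245)); print(wrect(t,c,92))
E
```

```text
[0.02, -0.0, 4.57, 0.72, 5.26, 0.66]
[0.02, -0.0, 4.57, 1.14, 5.18, 0.66]
[0.02, -0.0, 4.57, 1.55, 5.07, 0.66]
[0.02, -0.0, 4.57, 1.95, 4.93, 0.66]
[0.02, -0.0, 4.57, 2.34, 4.76, 0.65]
[0.02, -0.0, 4.57, 2.71, 4.56, 0.65]
[0.02, -0.0, 4.57, 3.06, 4.33, 0.65]
[0.02, -0.0, 4.57, 3.4, 4.07, 0.65]
[371. 191.] [371, 191, 1, 1, 1] [ 585.4 -370.5   88. ]
[357.9 195.4] [353, 194, 11, 3, 16] [ 571.6 -328.7   88. ]
[334.  209.5] [334, 209, 1, 2, 2] [ 527.5 -252.6   88. ]
[378.5 213.8] [378, 209, 2, 11, 19] [ 514.2 -389.1   88. ]
[347. 219.] [347, 219, 1, 1, 1] [ 498.3 -291.2   88. ]
[355.1 225.8] [351, 225, 9, 3, 12] [ 477.6 -314.9   88. ]
((520.2181396484375, -311.8222351074219), (165.98915100097656, 119.10120391845703), 80.77000427246094)
```

{"api": "drive_tool", "payload": {
  "commands": [
    [0,0,4.6,0.7,5.25,0,-1],
    [0,0,4.6,1.15,5.2,0,-1],
    [0,0,4.6,1.55,5.05,0.5,-1],
    [0,0,4.6,1.95,4.95,0.9,-1],
    [0,0,4.6,2.35,4.75,0.9,-1],
    [0,0,4.6,2.7,4.55,0.9,-1],
    [0,0,4.6,3.05,4.35,1,-1],
    [0,0,4.6,3.4,4.05,1,-1]
  ]
}}

```text
clock: 10.5
eef_pos: [569.4, 348.0, 179.8]
tcp_rot: [0.389, 0.921, 0.001, 0.0]
wrist_force: [1.1, -0.7, -2.3]
grip_width: 13.8
```

```bash
python3 - <<'E'
from plan import *
plan([566,351,84],down(45),6)
E
```

```text
[0.02, -0.0, -0.13, 0.08, -0.01, 1.6]
[0.02, -0.0, -0.13, 0.08, -0.01, 1.6]
[0.02, -0.0, -0.13, 0.08, -0.01, 1.6]
[0.02, -0.0, -0.13, 0.08, -0.01, 1.6]
[0.02, -0.0, -0.13, 0.08, -0.01, 1.6]
[0.02, -0.0, -0.13, 0.08, -0.01, 1.6]
```

{"api": "drive_tool", "payload": {
  "commands": [
    [0,0,0,0.1,0,2,-1],
    [0,0,0,0.1,0,2,-1],
    [0,0,0,0.1,0,2,-1],
    [0,0,0,0.1,0,1.5,-1],
    [0,0,0,0,0,1.2,-1],
    [0,0,0,0,0,0.7,-1],
    [0,0,0,0,0,0.3,-1],
    [0,0,0,0,0,0,-1]
  ]
}}

```text
clock: 11.5
eef_pos: [564.6, 351.9, 82.1]
tcp_rot: [0.385, 0.923, 0.0, 0.0]
wrist_force: [0.0, 0.6, -1.7]
grip_width: 13.6
```

{"api": "drive_tool", "payload": {
  "commands": [
    [0,0,0,0,0,0.15,-1],
    [0,0,0,0,0,0,-1],
    [0,0,0,0,0,0,1],
    [0,0,0,0,0,0,1],
    [0,0,0,0,0,0,1],
    [0,0,0,0,0,0,1],
    [0,0,0,0,0,0,1],
    [0,0,0,0,0,0,1]
  ]
}}

```text
clock: 12.5
eef_pos: [564.4, 351.7, 80.4]
tcp_rot: [0.385, 0.923, -0.0, -0.0]
wrist_force: [-0.3, 0.1, 0.1]
grip_width: 85.2
```

{"api": "drive_tool", "payload": {
  "commands": [
    [0,0,0,0,0,0,1],
    [0,0,0,0,0,-1,1],
    [0,0,0,0,0,-2,1],
    [0,0,0,0,0,-4,1],
    [0,0,0,0,0,-4,1],
    [0,0,0,0,0,-3,1],
    [0,0,0,0,0,0,1],
    [0,0,0,0,0,0,1]
  ]
}}

```text
clock: 13.5
eef_pos: [564.2, 351.7, 221.0]
tcp_rot: [0.385, 0.923, 0.0, 0.0]
wrist_force: [-0.1, -0.2, -0.0]
grip_width: 85.3
```

```bash
python3 - <<'E'
from plan import *; from h import *; from rig import snapshot; import pickle
s=snapshot("top"); pickle.dump(s,open("t6.pkl","wb"))
for n,lo,hi,b,z in [("tray",(22,120,100),(35,255,255),(130,192,190,245),26),("lid",(0,0,170),(179,60,255),(212,175,285,240),24),("bar",(40,100,40),(80,255,255),(225,190,270,225),56)]:
    c=blob(s,lo,hi,b); print(n,cv2.contourArea(c),wrect(s,c,z))
plan([543,12.5,220],down(-27),8)
E
```

```text
tray 1038.0 ((512.7674560546875, 293.84417724609375), (136.03814697265625, 90.15552520751953), 44.96823501586914)
lid 1691.5 ((543.9986572265625, 13.099349975585938), (159.6139373779297, 116.13890075683594), 62.992469787597656)
bar 68.0 ((542.8139038085938, 12.353303909301758), (61.923988342285156, 14.14492130279541), 63.13368225097656)
[-0.01, 0.0, 8.96, -2.83, -3.17, 0.0]
[-0.01, 0.0, 8.96, -3.29, -2.69, 0.0]
[-0.01, 0.0, 8.96, -3.67, -2.14, 0.0]
[-0.01, 0.0, 8.96, -3.96, -1.55, 0.0]
[-0.01, 0.0, 8.96, -4.15, -0.91, 0.0]
[-0.01, 0.0, 8.96, -4.24, -0.25, 0.0]
[-0.01, 0.0, 8.96, -4.23, 0.41, 0.0]
[-0.01, 0.0, 8.96, -4.11, 1.06, 0.0]
```

The tray is released, lying flat, and reads the same size as before. On to the lid.

{"api": "drive_tool", "payload": {
  "commands": [
    [0,0,9,-2.85,-3.15,0,1],
    [0,0,9,-3.3,-2.7,0,1],
    [0,0,9,-3.65,-2.15,0,1],
    [0,0,9,-3.95,-1.55,0,1],
    [0,0,9,-4.15,-0.9,0,1],
    [0,0,9,-4.25,-0.25,0,1],
    [0,0,9,-4.25,0.4,0,1],
    [0,0,9,-4.1,1.05,0,1]
  ]
}}

```text
clock: 14.55
eef_pos: [541.7, 11.1, 219.6]
tcp_rot: [0.856, 0.518, -0.001, -0.0]
wrist_force: [0.4, 0.4, 0.0]
grip_width: 85.4
```

```bash
python3 - <<'E'
from plan import *; from h import *; from rig import snapshot; import pickle
st=state(); print(st["eef_pos"],st["joint_positions"].round(2)); s=snapshot("wrist"); pickle.dump(s,open("w7.pkl","wb"))
print(proj(s,[543,12.5,56]))
hsv=cv2.cvtColor(s["pixels"],cv2.COLOR_RGB2HSV)
for n,lo,hi,z in [("bar",(40,60,90),(80,255,255),56),("lid",(0,0,130),(179,50,255),24)]:
    u,v=proj(s,[543,12.5,z]); 
    c=blob(s,lo,hi,(max(0,int(u-120)),max(0,int(v-100)),int(u+120),int(v+130))); print(n,cv2.boundingRect(c),cv2.contourArea(c),wrect(s,c,z))
cv2.imwrite("pics/w7.png",s["pixels"][:,:,::-1])
E
```

```text
[541.68930853  11.1267994  219.62268741] [-0.53  0.33  0.53  1.87 -0.2   1.   -0.4 ]
[258.50394587 175.50048794]
bar (254, 138, 15, 21) 252.5 ((557.1712646484375, 34.6153564453125), (18.554183959960938, 12.982953071594238), 62.398170471191406)
lid (201, 83, 120, 149) 14787.0 ((546.610107421875, 15.586158752441406), (156.7355194091797, 116.07723236083984), 62.58263397216797)
```

View pics/w7.png

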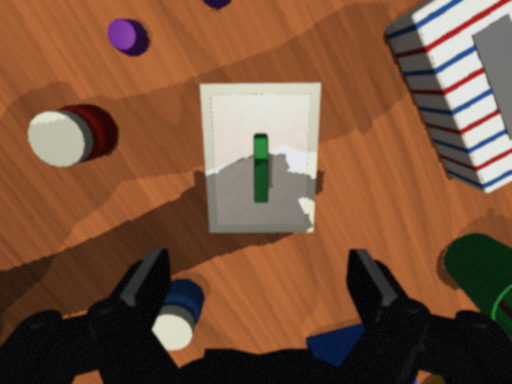

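The wrist view shows the lid at columns 201–321, rows 83–232, with the bar at columns 253–268, rows 132–202. It's partly in shadow, so I'll redo the mask with a lower brightness limit.

```bash
python3 - <<'E'
from plan import *; from h import *; import pickle
s=pickle.load(open("w7.pkl","rb"))
c=blob(s,(40,100,20),(85,255,255),(240,120,285,215)); print(cv2.boundingRect(c),wrect(s,c,56))
R0=down(-27); 
for z,x,y in [(1,546,15)]: plan([x,y,60],down(-27.2),1)
E
```

```text
(254, 135, 14, 67) ((547.6051635742188, 17.0817813873291), (64.00237274169922, 12.04258918762207), 62.90867614746094)
[0.02, 0.21, -1.24, 1.23, -0.07, 15.99]
```

The wrist and top views disagree by about 6 mm along the bar (1.7 mm across). Before picking up the lid I'll measure the tub with the same wrist camera.

```bash
python3 - <<'E'
from plan import *
plan([525,-320,240],down(-8.5),8)
E
```

```text
[-0.0, 0.03, -2.49, -3.66, 1.76, -0.24]
[-0.0, 0.03, -2.49, -3.73, 1.59, -0.24]
[-0.0, 0.03, -2.49, -3.8, 1.43, -0.24]
[-0.0, 0.03, -2.49, -3.86, 1.26, -0.24]
[-0.0, 0.03, -2.49, -3.91, 1.09, -0.24]
[-0.0, 0.03, -2.49, -3.95, 0.92, -0.24]
[-0.0, 0.03, -2.49, -3.99, 0.75, -0.25]
[-0.0, 0.03, -2.49, -4.02, 0.58, -0.25]
```

{"api": "drive_tool", "payload": {
  "commands": [
    [0,0,-2.5,-3.65,1.75,-0.25,1],
    [0,0,-2.5,-3.75,1.6,-0.25,1],
    [0,0,-2.5,-3.8,1.45,-0.25,1],
    [0,0,-2.5,-3.85,1.25,-0.25,1],
    [0,0,-2.5,-3.9,1.1,-0.25,1],
    [0,0,-2.5,-3.95,0.9,-0.25,1],
    [0,0,-2.5,-4,0.75,-0.25,1],
    [0,0,-2.5,-4,0.6,-0.25,1]
  ]
}}

```text
clock: 15.6
eef_pos: [532.6, -312.8, 239.5]
tcp_rot: [0.75, 0.661, -0.0, -0.001]
wrist_force: [0.2, -0.0, -0.6]
grip_width: 85.5
```

{"api": "drive_tool", "payload": {
  "commands": [
    [0,0,0,0,0,0,1],
    [0,0,0,0,0,0,1],
    [0,0,0,0,0,0,1],
    [0,0,0,0,0,0,1],
    [0,0,0,0,0,0,1],
    [0,0,0,0,0,0,1],
    [0,0,0,0,0,0,1],
    [0,0,0,0,0,0,1]
  ]
}}

```text
clock: 16.6
eef_pos: [533.0, -311.9, 240.4]
tcp_rot: [0.751, 0.66, 0.0, -0.0]
wrist_force: [-0.6, 0.4, -0.4]
grip_width: 85.3
```

```bash
python3 - <<'E'
from plan import *; from h import *; from rig import snapshot; import pickle
st=state(); print(st["eef_pos"],st["joint_positions"].round(2)); s=snapshot("wrist"); pickle.dump(s,open("w8.pkl","wb"))
hsv=cv2.cvtColor(s["pixels"],cv2.COLOR_RGB2HSV); 
m=cv2.inRange(hsv,np.array((3,140,150)),np.array((16,255,255))); n,l,q,c=cv2.connectedComponentsWithStats(m)
for i in range(1,n):
    if q[i,4]>25: print(c[i].round(1),q[i].tolist(),ray(s,c[i],88).round(1))
c=blob(s,(100,80,15),(130,255,255),(0,0,512,300)); print(cv2.boundingRect(c),wrect(s,c,92))
cv2.imwrite("pics/w8.png",s["pixels"][:,:,::-1])
E
```

```text
[ 532.9935704  -311.94153419  240.36811251] [ 0.07  0.44  0.54  1.66 -0.25  1.1   0.55]
[306.8 105.2] [0, 0, 512, 339, 59506] [ 582.9 -251.1   88. ]
[136.  255.3] [0, 106, 364, 261, 40959] [ 403.6 -373.2   88. ]
[253.3 112. ] [236, 110, 36, 5, 103] [ 537.3 -250.8   88. ]
[304.4 177.8] [302, 174, 5, 9, 35] [ 575.8 -314.6   88. ]
[303.5 196.6] [302, 190, 4, 14, 27] [ 573.5 -332.6   88. ]
[249.9 256.2] [237, 255, 26, 3, 49] [ 515.6 -388.6   88. ]
[ 88.2 378.3] [73, 371, 29, 13, 272] [ 307.9 -524.1   88. ]
[429.7 378.5] [418, 372, 27, 12, 236] [ 700.3 -574.9   88. ]
(189, 100, 130, 163) ((526.685302734375, -316.720703125), (152.62437438964844, 108.6830062866211), 80.96422576904297)
```

View pics/w8.png

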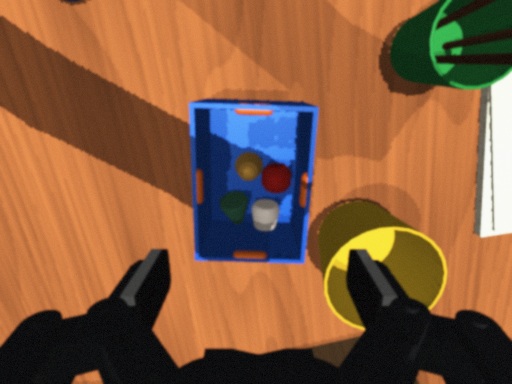

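The wrist view shows the tub rim at columns 190–318, rows 100–262, with all four ornaments inside. The rim measures 152.6 × 108.7 mm against 150 × 108, so I take the centre as about (526.5, -318), azimuth 81°. Back to the lid.

```bash
python3 - <<'E'
from plan import *
plan([547,16.3,150],down(-27.2),8)
E
```

```text
[-0.0, -0.0, 2.48, 4.09, -0.35, 1.13]
[-0.0, -0.0, 2.48, 4.07, -0.53, 1.13]
[-0.0, -0.0, 2.48, 4.05, -0.7, 1.13]
[-0.0, -0.0, 2.48, 4.01, -0.88, 1.13]
[-0.0, -0.0, 2.48, 3.97, -1.05, 1.13]
[-0.0, -0.0, 2.48, 3.92, -1.22, 1.13]
[-0.0, -0.0, 2.48, 3.86, -1.39, 1.13]
[-0.0, -0.0, 2.48, 3.8, -1.56, 1.13]
```

{"api": "drive_tool", "payload": {
  "commands": [
    [0,0,2.5,4.1,-0.35,1.1,1],
    [0,0,2.5,4.05,-0.55,1.1,1],
    [0,0,2.5,4.05,-0.7,1.1,1],
    [0,0,2.5,4,-0.9,1.1,1],
    [0,0,2.5,3.95,-1.05,1.1,1],
    [0,0,2.5,3.9,-1.2,1.1,1],
    [0,0,2.5,3.85,-1.4,1.1,1],
    [0,0,2.5,3.8,-1.55,1.1,1]
  ]
}}

```text
clock: 17.65
eef_pos: [547.0, 16.9, 152.2]
tcp_rot: [0.855, 0.519, 0.0, 0.0]
wrist_force: [0.1, -0.2, -0.0]
grip_width: 85.0
```

{"api": "drive_tool", "payload": {
  "commands": [
    [0,0,0,0,0,0,1],
    [0,0,0,0,0,0,1],
    [0,0,0,0,0,0,1],
    [0,0,0,0,0,0,1],
    [0,0,0,0,0,0,1],
    [0,0,0,0,0,0,1],
    [0,0,0,0,0,0,1],
    [0,0,0,0,0,0,1]
  ]
}}

```text
clock: 18.65
eef_pos: [546.9, 15.6, 152.4]
tcp_rot: [0.854, 0.52, -0.0, -0.0]
wrist_force: [-0.4, 0.7, -0.3]
grip_width: 85.4
```

```bash
python3 - <<'E'
from plan import *
print(state()["eef_pos"]); plan([547,16.3,57],down(-27.2),1)
E
```

```text
[546.88124924  15.60020686 152.35208911]
[-0.0, -0.0, -0.13, 0.07, -0.02, 9.54]
```

{"api": "drive_tool", "payload": {
  "commands": [
    [0,0,0,0.05,0,2,1],
    [0,0,0,0,0,3,1],
    [0,0,0,0,0,2.5,1],
    [0,0,0,0,0,1.5,1],
    [0,0,0,0,0,0.5,1],
    [0,0,0,0,0,0,-1],
    [0,0,0,0,0,0,-1],
    [0,0,0,0,0,0,-1]
  ],
  "newtons": 80
}}

```text
clock: 19.65
eef_pos: [547.5, 16.1, 58.0]
tcp_rot: [0.854, 0.52, 0.001, 0.0]
wrist_force: [-0.7, -0.5, 0.3]
grip_width: 32.3
```

{"api": "drive_tool", "payload": {
  "commands": [
    [0,0,0,0,0,0,-1],
    [0,0,0,0,0,0,-1],
    [0,0,0,0,0,0,-1],
    [0,0,0,0,0,-1,-1],
    [0,0,0,0,0,-3,-1],
    [0,0,0,0,0,-5,-1],
    [0,0,0,0,0,-5,-1],
    [0,0,0,0,0,-2,-1]
  ]
}}

```text
clock: 20.65
eef_pos: [548.1, 15.7, 220.7]
tcp_rot: [0.854, 0.52, 0.002, 0.001]
wrist_force: [0.5, 0.2, -1.0]
grip_width: 12.2
```

```bash
python3 - <<'E'
from plan import *
s=state();print(s["eef_pos"],s["grip_width"],s["wrist_force"]); plan([526.5,-318,200],down(-9),8)
E
```

```text
[548.07797621  15.74391427 220.73559625] 12.170924818185673 [ 0.51183421  0.22255492 -0.99517546]
[0.03, -0.02, -2.3, -3.83, 1.68, 0.25]
[0.03, -0.02, -2.3, -3.89, 1.52, 0.25]
[0.03, -0.02, -2.3, -3.95, 1.37, 0.26]
[0.03, -0.02, -2.3, -4.0, 1.21, 0.26]
[0.03, -0.02, -2.3, -4.05, 1.05, 0.26]
[0.03, -0.02, -2.3, -4.09, 0.88, 0.26]
[0.03, -0.02, -2.3, -4.12, 0.72, 0.26]
[0.03, -0.02, -2.3, -4.14, 0.55, 0.26]
```

{"api": "drive_tool", "payload": {
  "commands": [
    [0,0,-2.3,-3.85,1.7,0.2,-1],
    [0,0,-2.3,-3.9,1.5,0.2,-1],
    [0,0,-2.3,-3.95,1.35,0.2,-1],
    [0,0,-2.3,-4,1.2,0.2,-1],
    [0,0,-2.3,-4.05,1.05,0.2,-1],
    [0,0,-2.3,-4.1,0.9,0.2,-1],
    [0,0,-2.3,-4.1,0.7,0.2,-1],
    [0,0,-2.3,-4.15,0.55,0.2,-1]
  ]
}}

```text
clock: 21.65
eef_pos: [525.0, -319.1, 201.6]
tcp_rot: [0.76, 0.65, -0.0, -0.0]
wrist_force: [1.0, 0.8, -1.5]
grip_width: 12.7
```

{"api": "drive_tool", "payload": {
  "commands": [
    [0,0,0,0,0,0,-1],
    [0,0,0,0,0,0,-1],
    [0,0,0,0,0,0,-1],
    [0,0,0,0,0,0,-1],
    [0,0,0,0,0,0,-1],
    [0,0,0,0,0,0,-1],
    [0,0,0,0,0,0,-1],
    [0,0,0,0,0,0,-1]
  ]
}}

```text
clock: 22.65
eef_pos: [525.5, -317.9, 201.3]
tcp_rot: [0.76, 0.65, -0.0, 0.0]
wrist_force: [0.4, -0.6, -0.6]
grip_width: 12.5
```

```bash
python3 - <<'E'
from plan import *; from h import *; from rig import snapshot; import pickle
s=state();print(s["eef_pos"],s["grip_width"],s["wrist_force"]); plan([526.5,-318,165],down(-9),1)
w=snapshot("wrist"); z=s["eef_pos"][2]-57.5; print("lid z",z)
c=blob(w,(0,0,90),(179,60,255),(100,40,400,330)); print("lid",cv2.boundingRect(c),wrect(w,c,z+24))
c=blob(w,(40,80,15),(85,255,255),(200,120,310,260)); r=wrect(w,c,z+56); print("bar",cv2.boundingRect(c),r)
cv2.imwrite("pics/w9.png",w["pixels"][:,:,::-1])
E
```

```text
[ 525.46182507 -317.93626799  201.34837606] 12.486210582759446 [ 0.36287402 -0.64807074 -0.61585329]
[0.0, 0.0, 0.06, 0.01, 0.1, 3.63]
lid z 143.8483760630358
lid (135, 96, 246, 195) ((529.6651000976562, -294.15972900390625), (107.45856475830078, 115.55728912353516), 81.33081817626953)
bar (242, 193, 33, 67) ((529.92724609375, -292.86468505859375), (30.696327209472656, 13.973073959350586), 81.07323455810547)
```

View pics/w9.png

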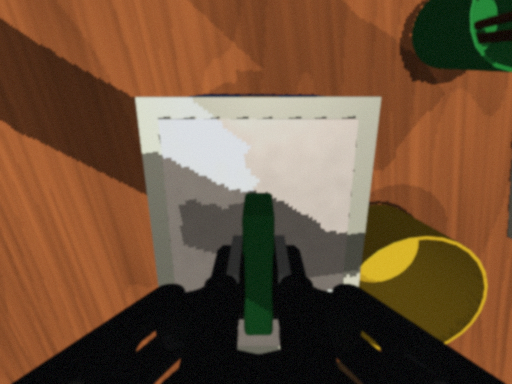

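The lid is held level and square: far edge at row 96, columns 135–381, with the bar running from row 193 to 333. I'll work out its centre from the far edge, the bar end and the sides.

```bash
python3 - <<'E'
from plan import *; from h import *; from rig import snapshot
w=snapshot("wrist"); s=state(); z=s["eef_pos"][2]-57.5; a=np.radians(81); u=np.array([np.cos(a),np.sin(a)]); v=np.array([np.sin(a),-np.cos(a)])
T=np.array([526.5,-318])
rel=lambda p,z:(lambda q:((q@v).round(1),(q@u).round(1)))(ray(w,p,z)[:2]-T)
print("tcp",((s["eef_pos"][:2]-T)@v,(s["eef_pos"][:2]-T)@u))
print("edge (y-79)",rel((135,96),z+24),rel((381,96),z+24),"bar end (y-32)",rel((243,193),z+56),rel((273,193),z+56))
plan([526.5,-318,165],down(-9),1)
E
```

```text
tcp (np.float64(-1.0323363626768094), np.float64(-0.11493552224065035))
edge (y-79) (np.float64(-58.2), np.float64(77.5)) (np.float64(56.9), np.float64(77.7)) bar end (y-32) (np.float64(-6.7), np.float64(40.7)) (np.float64(5.5), np.float64(40.7))
[0.0, -0.0, 0.06, 0.01, 0.1, 3.64]
```

By the edge corners the lid is about (-0.7, -1.5) mm from the tub centre. The bar end I read was its foot on the plate, so it's consistent. Small correction, then lower to the clips.

{"api": "drive_tool", "payload": {
  "commands": [
    [0,0,0,0.1,0.1,1,-1],
    [0,0,0,0.05,0,1.5,-1],
    [0,0,0,0,0,1.5,-1],
    [0,0,0,0,0,0.5,-1],
    [0,0,0,0,0,0.5,-1],
    [0,0,0,0,0,0.5,-1],
    [0,0,0,0,0,0.2,-1],
    [0,0,0,0,0,0,-1]
  ]
}}

```text
clock: 23.75
eef_pos: [526.7, -316.7, 144.4]
tcp_rot: [0.76, 0.65, 0.0, 0.0]
wrist_force: [0.2, 1.0, -1.3]
grip_width: 12.5
```

{"api": "drive_tool", "payload": {
  "commands": [
    [0,0,0,0,0,0.2,-1],
    [0,0,0,0,0,0.2,-1],
    [0,0,0,0,0,0.1,-1],
    [0,0,0,0,0,0,-1],
    [0,0,0,0,0,0,-1],
    [0,0,0,0,0,0,-1],
    [0,0,0,0,0,0,-1],
    [0,0,0,0,0,0,-1]
  ]
}}

```text
clock: 24.75
eef_pos: [527.0, -317.3, 141.1]
tcp_rot: [0.76, 0.65, 0.001, 0.001]
wrist_force: [-3.3, 2.2, 11.9]
grip_width: 12.6
```

On the clips at the expected height, with 12 N up. Press on.

{"api": "drive_tool", "payload": {
  "commands": [
    [0,0,0,0,-0.05,0.1,-1],
    [0,0,0,0,0,0.1,-1],
    [0,0,0,0,0,0.1,-1],
    [0,0,0,0,0,0.1,-1],
    [0,0,0,0,0,0,-1],
    [0,0,0,0,0,0,-1],
    [0,0,0,0,0,0,-1],
    [0,0,0,0,0,0,-1]
  ]
}}

```text
clock: 25.75
eef_pos: [526.4, -316.9, 135.5]
tcp_rot: [0.76, 0.65, 0.0, 0.0]
wrist_force: [0.3, -2.6, 3.0]
grip_width: 12.9
```

{"api": "drive_tool", "payload": {
  "commands": [
    [0,0,0,0,0,0.15,-1],
    [0,0,0,0,0,0.15,-1],
    [0,0,0,0,0,0.15,-1],
    [0,0,0,0,0,0.1,-1],
    [0,0,0,0,0,0.1,-1],
    [0,0,0,0,0,0,-1],
    [0,0,0,0,0,0,-1],
    [0,0,0,0,0,0,-1]
  ]
}}

```text
clock: 26.75
eef_pos: [525.6, -315.7, 130.0]
tcp_rot: [0.76, 0.65, 0.0, -0.001]
wrist_force: [-5.6, 4.7, 14.1]
grip_width: 12.6
```

{"api": "drive_tool", "payload": {
  "commands": [
    [0,0,0,0,0,0.1,-1],
    [0,0,0,0,0,0.1,-1],
    [0,0,0,0,0,0,-1],
    [0,0,0,0,0,0,-1],
    [0,0,0,0,0,0,-1],
    [0,0,0,0,0,0,-1],
    [0,0,0,0,0,0,-1],
    [0,0,0,0,0,0,-1]
  ]
}}

```text
clock: 27.75
eef_pos: [525.5, -315.7, 129.9]
tcp_rot: [0.76, 0.65, 0.001, -0.001]
wrist_force: [-11.7, 8.0, 31.9]
grip_width: 12.4
```

A hard stop at 129.9 with 32 N means the plate is on the rim. I'll unload, release, and rise. Then I'll press once from above with shut fingers to make sure.

{"api": "drive_tool", "payload": {
  "commands": [
    [0,0,0,0,0,-0.2,-1],
    [0,0,0,0,0,0,1],
    [0,0,0,0,0,0,1],
    [0,0,0,0,0,0,1],
    [0,0,0,0,0,0,1],
    [0,0,0,0,0,0,1],
    [0,0,0,0,0,-1,1],
    [0,0,0,0,0,-3,1]
  ]
}}

```text
clock: 28.75
eef_pos: [525.4, -316.0, 168.5]
tcp_rot: [0.76, 0.65, -0.001, -0.001]
wrist_force: [0.4, 0.6, 0.2]
grip_width: 85.1
```

{"api": "drive_tool", "payload": {
  "commands": [
    [0,0,0,0,0,-2,-1],
    [0,0,0,0,0,0,-1],
    [0,0,0,0,0,0,-1],
    [0,0,0,0,0,0,-1],
    [0,0,0,0,0,0,-1],
    [0,0,0,0,0,0,-1],
    [0,0,0,0,0,0,-1],
    [0,0,0,0,0,0,-1]
  ]
}}

```text
clock: 29.75
eef_pos: [526.2, -316.5, 188.8]
tcp_rot: [0.76, 0.65, -0.0, -0.0]
wrist_force: [0.0, -0.0, -0.1]
grip_width: 0.1
```

```bash
python3 - <<'E'
from plan import *; from h import *; from rig import snapshot
s=state();print(s["eef_pos"],s["grip_width"],s["wrist_force"])
w=snapshot("wrist"); c=blob(w,(40,80,15),(85,255,255),(180,80,330,300)); print("bar",cv2.boundingRect(c),wrect(w,c,128))
a=w["pixels"][:,:,::-1]; cv2.imwrite("pics/w10.png",np.hstack([cv2.resize(a,(400,300)),cv2.resize(snapshot("side")["pixels"][80:180,220:350,::-1],(390,300))]))
E
```

```text
[ 526.17755967 -316.52628783  188.81244565] 0.1443765610819787 [ 0.02114892 -0.0169594  -0.1132557 ]
bar (246, 165, 23, 73) ((528.151611328125, -302.6656494140625), (47.4925651550293, 13.287975311279297), 80.64512634277344)
```

View pics/w10.png

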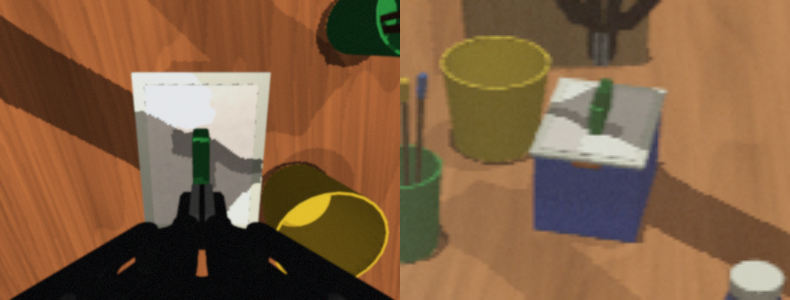

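The lid sits flush and centred in both views. Confirm by pressing the bar from above: contact should come at TCP z≈153.

{"api": "drive_tool", "payload": {
  "commands": [
    [0,0,0,0,0,1.5,-1],
    [0,0,0,0,0,1,-1],
    [0,0,0,0,0,0.5,-1],
    [0,0,0,0,0,0.3,-1],
    [0,0,0,0,0,0.2,-1],
    [0,0,0,0,0,0.1,-1],
    [0,0,0,0,0,0.1,-1],
    [0,0,0,0,0,0,-1]
  ]
}}

```text
clock: 30.85
eef_pos: [526.3, -316.6, 153.2]
tcp_rot: [0.76, 0.65, 0.0, 0.0]
wrist_force: [-3.3, 2.0, 9.1]
grip_width: -0.2
```

{"api": "drive_tool", "payload": {
  "commands": [
    [0,0,0,0,0,0.1,-1],
    [0,0,0,0,0,0.1,-1],
    [0,0,0,0,0,0,-1],
    [0,0,0,0,0,0,-1],
    [0,0,0,0,0,0,-1],
    [0,0,0,0,0,0,-1],
    [0,0,0,0,0,0,-1],
    [0,0,0,0,0,0,-1]
  ]
}}

```text
clock: 31.85
eef_pos: [526.3, -316.7, 153.1]
tcp_rot: [0.76, 0.65, 0.001, 0.0]
wrist_force: [-8.7, 6.9, 24.4]
grip_width: -0.1
```

{"api": "drive_tool", "payload": {
  "commands": [
    [0,0,0,0,0,-0.5,-1],
    [0,0,0,0,0,-2,-1],
    [0,0,0,0,0,-4,-1],
    [0,0,0,0,0,-5,-1],
    [0,0,0,0,0,-5,-1],
    [0,0,0,0,0,-2,-1],
    [0,0,0,0,0,0,-1],
    [0,0,0,0,0,0,-1]
  ]
}}

```text
clock: 32.85
eef_pos: [525.9, -316.1, 333.5]
tcp_rot: [0.76, 0.65, -0.0, -0.001]
wrist_force: [0.5, 0.8, -0.1]
grip_width: -0.2
```

```bash
python3 - <<'E'
from plan import *; from h import *; from rig import snapshot
w=snapshot("wrist"); print(state()["eef_pos"])
for n,lo,hi,z in [("bar",(40,80,15),(85,255,255),128),("lid",(0,0,80),(179,60,255),96)]:
    c=blob(w,lo,hi,(150,60,350,260)); print(n,cv2.boundingRect(c),wrect(w,c,z))
cv2.imwrite("pics/w11.png",w["pixels"][:,:,::-1])
E
```

```text
[ 525.76822747 -316.06137546  333.27545888]
bar (252, 136, 13, 59) ((526.2173461914062, -315.4266357421875), (64.14915466308594, 12.722638130187988), 81.43611145019531)
lid (205, 90, 106, 132) ((526.0339965820312, -316.3248291015625), (156.76805114746094, 116.55294799804688), 81.20024871826172)
```

Contact came at 153.1 mm and held at 24 N, so the lid is home. The rect at z=96 measures 156.8 × 116.6 mm, which is the right size. Handing in.

```bash
python3 -c "from rig import close_job; print(close_job())"
```

```text
the job is handed in; nothing more can be done
None
```

The job is done and handed in at about 33 s of the 69 s allowed. I tipped all four ornaments into the tub, set the empty tray down flat at its old spot (about 13 mm nearer the base), and pressed the lid home.

**What the last checks showed:**
- **Ornaments:** all four were visible in the tub, and the tray was empty, before the lid went on.
- **Tray:** after release it measured the same size in the top view, so it is lying flat. It has not been looked at again since.
- **Lid height:** gripped, it stopped dead at TCP z 129.9 mm under 32 N (129.5 expected when home). Pressed from above on the bar, it held at 153.1 mm under 24 N (153 expected).
- **Lid position:** it measures (526, -316), against about (526.5, -318) for the tub measured earlier. That is 2 mm apart, and both are at azimuth 81°.
- **Other things:** the gripper was not driven near them, but I did not measure them again at the end.

**What disagreed or failed:**
- The top and wrist cameras differed by 4–6 mm on the lid and tub; I used the wrist camera for both.
- The bar read 12.5 mm between the fingers instead of 14.
- A sideways force of about 11–14 N came with the hard presses.
- The last picture could not be viewed because the 12-picture limit was reached, so that check rests on the measured outline.

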